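# Line up the waiting parcels by height

### The arm

A 6-joint arm with a two-finger parallel gripper is mounted at the origin on the work surface. World frame = base frame: x ahead of the robot, y to its left, z up, the work surface at z = 0. Lengths are in m, angles in rad, forces in N, time in s.
With the tool pointing down it reaches from about 0.35 to 0.775 m from the base axis. Payload 5.5 kg.
Tool frame: the origin (TCP) lies where the fingers leave the gripper's body, on its centre line; the fingertips stand env.tip_reach ahead of it and the grasp point (between the pads) lies 54 mm ahead of it (env.tip_reach is the distance from the TCP to the fingertips, in m); z points along the fingers, y is the line along which they close (so a half turn about z gives the same grasp; the last joint's range is limited). The gripper opens to 85 mm and grips with 20 to 120 N. Pads are 22 mm wide; open, the fingers measure 114 mm over their backs; the gripper's body (76 mm by 85 mm) begins 54 mm behind the grasp point. The pads swing forward as they close: fully open they stand 13 mm farther back than shut.
Start: joints at [0.994, 0.313, 0.046, 1.304, 0, 1.431], TCP at [0.243, 0.521, 0.304] pointing down, gripper open.
Joint ranges: [-2.76, 2.76], [-0.86, 1.69], [-1.03, 1.26], [-2.2, 2.34], [-1.47, 1.5], [-3.14, 3.14]. Speed limits (rad/s): [2.57, 2.57, 3.14, 3.14, 3.14, 3.14].

### API

Orientations are given as a unit quaternion [w, x, y, z].
In Python, from workcell import status, optics, hand_in, env gives the robot as it stands.
- The arm moves only by the shell command python3 -m handwheel 'ROWS' [FORCE]. ROWS is a JSON object whose one key "deltas" holds a list of rows, each a list of 5 numbers: the opening, from -1 (shut) to 1 (fully open), then the shift along the tool's x, y, z in units of 40 mm (1.0 is 40 mm), then the turn about the tool's z in units of 10 degrees (1.0 is 10 degrees). In form: {"deltas": [[jaw, x, y, z, roll], ...]}. A call has 1 to 20 rows; each row shifts and turns the commanded pose from where the row before left it, along the tool's axes as they then stand; what a row does not reach is not made up. A row lasts 1/8 s, in which the tool goes at most 62.5 mm and 10.7 degrees, less where a joint would pass 70% of its speed; a pose out of reach is approached as far as the arm can. A call is refused whole if a number of a shift passes 1 or a number of a turn 1, either way. A call with a gripper value outside its range is refused whole. The fingers move at their own pace and stop on an object; FORCE is the grip in N (left out, the last holds). Time passes only in rows, so rows that do not move let the fingers close. It gives the time, the measured TCP pose, the force, the opening and the grip force at its end, in the units of the state.
- status.get_state(): the state, without advancing time (a new reading comes with each control period).
- optics.read_camera(name): name is "scene" or "top" or "wrist"; returns a dict with "frame" (384x512x3 uint8, red, green, blue), "depth" (384x512 float32, m along the optical axis (not along the pixel's ray), 0 where there is no reading), "vfov" (degrees; the focal length in pixels is half the picture's height over the tangent of half this angle, whatever the lens; pixels are square), "cx", "cy" (the principal point, pixels), "origin" and "attitude" of the camera in the world. Camera axes: x right, y down, z forward; pixel columns grow to the right and rows downward; lengths in m; the calibration is good to about 2 mm. A picture is of the moment at which its call begins.
- hand_in(): hands the job in; it is judged then, once.
The state is a dict: "clock": time; "joint_pos": joint angles; "qvel": joint speeds; "tau": joint torques, N m; "tcp_pos": TCP position; "orientation": TCP orientation; "wrist_force": force on the tool from outside, world axes, zero at the start; "ft_torque": the same for the moment, N m; "finger_gap": finger opening in m; "grip_force": force on a finger pad.
Only numpy, scipy, OpenCV 4.12 (cv2) and the standard library are available. Lean on these libraries where they do the work, as an engineer would, in place of code of your own. Each camera call takes 0.05 s, during which the arm holds its last target. There are 200 camera calls.

### The job

Set the four small parcels from the reception counter upright on the four mats of the pick-up ledge, one to a mat, in order of height: the tallest on the mat next to the bell, the shortest on the mat farthest from it. Centre each parcel on its mat, and turn the cartons so that their long sides run along the row as the mats' do. Leave the coffee cup among the parcels standing where it is.

Things in the scene. Friction and masses are not known exactly. Their poses are not given: they have to be found in the camera images.
- mail_tube: The tallest parcel: an upright round mailing tube of brown card, white caps at both ends and a white band; 56 mm in diameter, 120 mm high. Origin: centre of its underside, z up. About 0.2 kg, as the other parcels.
- slim_carton: The second tallest parcel: a slim white carton, 44 mm (its x, the narrow way) by 60 mm (its y, the long way), 92 mm high. Origin: centre of its underside, z up.
- mid_carton: The third tallest parcel: a brown cardboard carton with a tape strip, 52 mm (its x, the narrow way) by 72 mm (its y, the long way), 66 mm high. Origin: centre of its underside, z up.
- flat_carton: The shortest parcel, though the broadest: a brown cardboard carton with a tape strip, 58 mm (its x, the narrow way) by 84 mm (its y, the long way), 42 mm high. Origin: centre of its underside, z up.
- mat_a: One of four identical black rubber mats, 70 mm (its x, across the row) by 100 mm (its y, along the row), 4 mm thick, fixed in one row about 118 mm apart on the ledge: a wooden board 90 mm wide, 700 mm long, 12 mm high. Origin: centre of the mat's underside, 12 mm above the counter; its top is 16 mm above the counter. The letter says nothing of its place in the row.
- mat_b: One of four identical black rubber mats, 70 mm (its x, across the row) by 100 mm (its y, along the row), 4 mm thick, fixed in one row about 118 mm apart on the ledge: a wooden board 90 mm wide, 700 mm long, 12 mm high. Origin: centre of the mat's underside, 12 mm above the counter; its top is 16 mm above the counter. The letter says nothing of its place in the row.
- mat_c: One of four identical black rubber mats, 70 mm (its x, across the row) by 100 mm (its y, along the row), 4 mm thick, fixed in one row about 118 mm apart on the ledge: a wooden board 90 mm wide, 700 mm long, 12 mm high. Origin: centre of the mat's underside, 12 mm above the counter; its top is 16 mm above the counter. The letter says nothing of its place in the row.
- mat_d: One of four identical black rubber mats, 70 mm (its x, across the row) by 100 mm (its y, along the row), 4 mm thick, fixed in one row about 118 mm apart on the ledge: a wooden board 90 mm wide, 700 mm long, 12 mm high. Origin: centre of the mat's underside, 12 mm above the counter; its top is 16 mm above the counter. The letter says nothing of its place in the row.
- bell: Reception bell, a steel dome on a black round base, 68 mm across and 51 mm high, fixed on the ledge in line with the mats, about 123 mm from the nearest mat's centre, at the left or the right end of the row (a small leaflet stand, 80 mm high, stands at the other end). Origin: centre of its underside, 12 mm above the counter.
- cup: White ceramic coffee cup, loose, upright, 68 mm across the rim and 62 mm high, standing among the parcels. Origin: centre of its underside.

How it is judged:
By the outcome, as a careful person would: the job done as asked, in the order asked, and still so for the second after the job is handed in, with the robot touching nothing.
It also fails if it takes over 99 s, if anything falls off the work surface, if the arm or the gripper's body presses on something with over 40 N, if the wrist force passes 120 N, or if a joint passes its speed limit or range.

## Working session

There is one attempt and no reset: what is moved stays moved. The work goes in short steps, Python scripts to look and compute and a shell command to move; the robot and the scene stay as the last step left them, time stands still between calls to the robot, and variables do not carry over. Pictures are saved under pics/ and viewed, at most 14 in all, crops included, and the job is handed in when it is done.

```bash
mkdir -p pics; ls; cat > h.py <<'E'
import numpy as np, cv2
from scipy.spatial.transform import Rotation as R
from workcell import status, optics, env
def cam(n,save=None):
    c=optics.read_camera(n)
    if save: cv2.imwrite('pics/'+save,c['frame'][:,:,::-1])
    return c
def rot(a):
    a=np.array(a,float)
    return a if a.shape==(3,3) else R.from_quat(a[[1,2,3,0]]).as_matrix()
def pts(c):
    f=192/np.tan(np.radians(c['vfov'])/2)
    v,u=np.mgrid[:384,:512]
    d=c['depth']
    p=np.stack([(u-c['cx'])/f*d,(v-c['cy'])/f*d,d],-1)
    return p@rot(c['attitude']).T+np.array(c['origin'])
def st():
    s=status.get_state(); r=rot(s['orientation'])
    print('t',round(s['clock'],2),'tcp',np.round(s['tcp_pos'],4),'x',np.round(r[:,0],3),'y',np.round(r[:,1],3),'z',np.round(r[:,2],3),'gap',s['finger_gap'],'F',np.round(s['wrist_force'],1),'q',np.round(s['joint_pos'],2))
    return s,r
E
python3 - <<'E'
from h import *
st();print(env.tip_reach)
for n in('top','scene'):
    c=cam(n,n+'0.png');print(n,c['vfov'],c['cx'],c['cy'],c['origin'],c['attitude'],(c['depth']>0).mean())
    np.savez(n+'0.npz',**c)
E
```

```text
pics
t 0.0 tcp [0.243  0.5207 0.303 ] x [-0.906  0.423  0.   ] y [ 0.423  0.906 -0.002] z [-0.001 -0.002 -1.   ] gap 0.08542633475496804 F [-0.1  0.4  0.2] q [0.99 0.31 0.04 1.3  0.   1.43]
0.0726
top 46.22594868786613 254.86737317465918 188.37792312383112 [0.47715554 0.03756108 1.19189942] [-0.01337682  0.70757417 -0.70620832  0.02072849] 0.9959513346354166
scene 53.97538188819006 249.98255893087034 197.46398988315758 [ 1.03559304 -0.53814064  0.78215604] [-0.36217119  0.86376398  0.32484122 -0.1312326 ] 0.9960123697916666
```

View pics/top0.png

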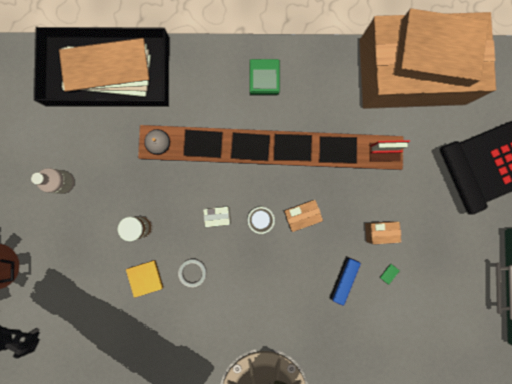

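View pics/scene0.png

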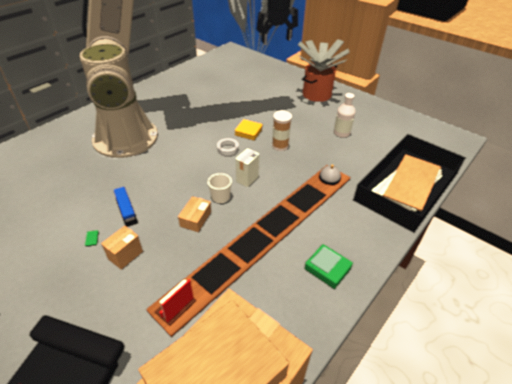

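The top view shows the bell at the left (156,141), mats at about (203,144), (250,147), (293,148), (338,150), and the leaflet stand at the right (390,148). The parcels are the tube (130,228), slim carton (217,217), and brown cartons (303,215) and (385,232). The cup is at (261,220).

```bash
python3 - <<'E'
from h import *
c=dict(np.load('top0.npz'));P=pts(c);im=c['frame'].astype(int)
print('table z',np.median(P[180:200,240:260,2]),np.median(P[300,150:160,2]))
f=192/np.tan(np.radians(c['vfov'])/2);Rm=rot(c['attitude']);o=c['origin']
def plane(uv,z):
    uv=np.array(uv,float);d=np.c_[(uv[:,0]-c['cx'])/f,(uv[:,1]-c['cy'])/f,np.ones(len(uv))]@Rm.T
    return (o+d*((z-o[2])/d[:,2])[:,None])[:,:2]
def rep(n,m,z):
    cn=max(cv2.findContours(m.astype(np.uint8),0,2)[0],key=cv2.contourArea)[:,0]
    q=plane(cn,z); r=cv2.minAreaRect((q*1000).astype(np.float32))
    b=cv2.boxPoints(r);e=[b[1]-b[0],b[2]-b[1]];l=max(e,key=np.linalg.norm)
    print(n,'centre',np.round(r[0],1),'size',np.round(r[1],1),'long dir deg',round(np.degrees(np.arctan2(l[1],l[0]))%180,1))
for n,(u,v) in dict(tube=(130,228),slim=(217,217),brown1=(303,215),brown2=(385,232),cup=(261,220),bell=(156,141)).items():
    w=np.zeros((384,512),bool);w[v-27:v+28,u-24:u+25]=1
    if n=='bell': w[:,175:]=0
    z=P[...,2]; hi=np.percentile(z[w],97 if n!='bell' else 99.5)
    m=w&(abs(z-hi)<.007) if n!='bell' else w&(z>.022)
    print(round(hi,4),end=' ');rep(n,m,hi if n!='bell' else .022)
for n,(u,v) in dict(m1=(203,144),m2=(250,147),m3=(293,148),m4=(338,150)).items():
    w=np.zeros((384,512),bool);w[v-20:v+20,u-25:u+26]=1
    rep(n,w&(im.max(-1)<45),.016)
E
```

```text
table z -0.0010486757834045068 -0.001578135778618539
0.1214 tube centre [433.2 322.9] size [54.4 54.3] long dir deg 0.8
0.0932 slim centre [461.2 121.4] size [43.5 60.7] long dir deg 96.4
0.0441 brown1 centre [463.6 -97.7] size [57.7 84.4] long dir deg 109.8
0.0677 brown2 centre [ 421.5 -300.2] size [51.9 73.5] long dir deg 94.1
0.0605 cup centre [452.4  12.8] size [65.1 65.3] long dir deg 90.1
0.0623 bell centre [655.5 284.7] size [62.  64.7] long dir deg 162.3
m1 centre [651.9 162.6] size [93.5 64.7] long dir deg 87.6
m2 centre [644.3  38.4] size [93.3 65.5] long dir deg 86.2
m3 centre [643.2 -73.5] size [63.5 92.5] long dir deg 90.2
m4 centre [ 637.1 -192.6] size [92.8 64.5] long dir deg 88.1
```

```bash
cat >> h.py <<'E'
def go(x,y,z,yaw):
    "print roll units, then shift units in the turned tool frame; yaw = world angle of tool y (deg)"
    s,r=st(); cur=np.degrees(np.arctan2(r[1,1],r[0,1])); roll=(cur-yaw+90)%180-90
    a=np.radians(cur-roll); Y=np.array([np.cos(a),np.sin(a)]); X=np.array([-Y[1],Y[0]])
    d=np.array([x,y])-s['tcp_pos'][:2]
    print('yaw',round(cur,2),'roll',round(roll/10,3),'x y z',np.round([d@X/.04,d@Y/.04,(s['tcp_pos'][2]-z)/.04],3))
E
python3 -m handwheel '{"deltas":[[1,0,0,0,0.84],[1,0,0,0,0.84],[1,0,0,0,0.84],[1,0,0,0,0.84],[1,0,0,0,0.84],[1,0,0,0,0.84],[1,0,0,0,0.84],[1,0,0,0,0.84],[1,-0.68,0.71,0,0],[1,-0.68,0.71,0,0],[1,-0.68,0.71,0,0],[1,-0.68,0.71,0,0],[1,-0.68,0.71,0,0],[1,-0.68,0.71,0,0],[1,-0.68,0.71,0,0],[1,0,0,0,0],[1,0,0,0,0]]}' 60
python3 - <<'E'
from h import *
go(.433,.323,.144,-2.4)
c=cam('wrist','w1.png');print(c['origin'],c['vfov']);P=pts(c)
z=P[...,2];m=(abs(z-.12)<.006)
q=P[m][:,:2];print(m.sum(),cv2.minEnclosingCircle((q*1000).astype(np.float32)),q.mean(0))
E
```

```text
clock: 2.22
tcp_pos: [0.4342, 0.323, 0.3036]
orientation: [-0.0, 0.721, 0.693, -0.0]
wrist_force: [0.6, -0.9, 0.4]
finger_gap: 0.0857
grip_force: 0.0
t 2.23 tcp [0.4342 0.323  0.3036] x [ 0.039  0.999 -0.   ] y [ 0.999 -0.039 -0.001] z [-0.001 -0.    -1.   ] gap 0.0856542672284274 F [ 0.6 -0.9  0.4] q [ 0.49  0.25 -0.04  1.28  0.    2.1 ]
yaw -2.25 roll 0.015 x y z [-2.000e-03 -3.100e-02  3.989e+00]
[0.43726656 0.40637332 0.37364204] 58.75206492099489
3977 ((431.1890563964844, 322.3357849121094), 28.547006607055664) [0.43147707 0.32367509]
```

View pics/w1.png

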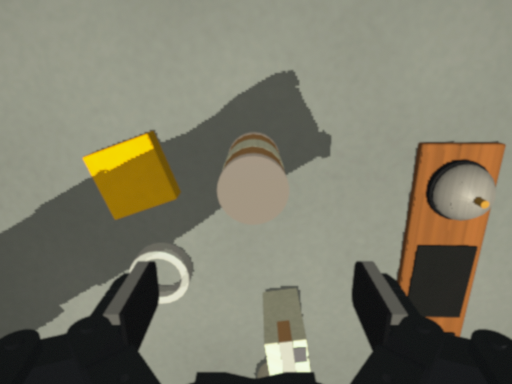

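The wrist view has the tube cap at (252,187), matching the top-camera measurement to 2 mm. The bell and the first mat are at the right. I'll go down and grip.

```bash
python3 -m handwheel '{"deltas":[[1,0,-0.06,0.7,0],[1,0,0,0.7,0],[1,0,0,0.7,0],[1,0,0,0.7,0],[1,0,0,0.6,0],[1,0,0,0.5,0],[0,0,0,0,0],[-0.5,0,0,0,0],[-1,0,0,0,0],[-1,0,0,0,0],[-1,0,0,0,0],[-1,0,0,0,0],[-1,0,0,-0.3,0],[-1,0,0,-0.6,0],[-1,0,0,-0.6,0],[-1,0,0,-0.6,0],[-1,0,0,0,0]]}' 50
python3 - <<'E'
from h import *
go(.652,.1626,.244,-2.4)
E
```

```text
clock: 4.4
tcp_pos: [0.4332, 0.3236, 0.2339]
orientation: [0.001, 0.721, 0.693, 0.002]
wrist_force: [0.3, -0.0, -2.6]
finger_gap: 0.0552
grip_force: 53.4
t 4.4 tcp [0.4332 0.3236 0.2339] x [0.039 0.999 0.002] y [ 0.999 -0.039  0.004] z [ 0.004  0.002 -1.   ] gap 0.05521230224424719 F [ 0.3 -0.  -2.6] q [ 0.49  0.28 -0.18  1.11 -0.    2.1 ]
yaw -2.23 roll 0.017 x y z [-3.792  5.634 -0.252]
```

```bash
python3 -m handwheel '{"deltas":[[-1,-0.2,0.3,-0.2,0],[-1,-0.45,0.665,0,0],[-1,-0.45,0.665,0,0],[-1,-0.45,0.665,0,0],[-1,-0.45,0.665,0,0],[-1,-0.45,0.665,0,0],[-1,-0.45,0.665,0,0],[-1,-0.45,0.665,0,0],[-1,-0.3,0.45,0,0],[-1,-0.14,0.24,0,0],[-1,0,0,0,0],[-1,0,0,0,0],[-1,0,0,0,0]]}'
python3 - <<'E'
from h import *
go(.652,.1626,.16,-2.4)
c=cam('wrist','w2.png');np.savez('w2.npz',**c)
E
```

```text
clock: 6.02
tcp_pos: [0.6512, 0.1636, 0.2401]
orientation: [-0.0, 0.72, 0.694, -0.0]
wrist_force: [0.3, -0.3, -2.1]
finger_gap: 0.0548
grip_force: 53.5
t 6.03 tcp [0.6512 0.1636 0.2401] x [0.038 0.999 0.   ] y [ 0.999 -0.038 -0.   ] z [-0.  0. -1.] gap 0.05478670232023661 F [ 0.3 -0.3 -2.1] q [0.13 0.53 0.21 1.26 0.   1.74]
yaw -2.16 roll 0.024 x y z [-0.024  0.02   2.002]
```

View pics/w2.png

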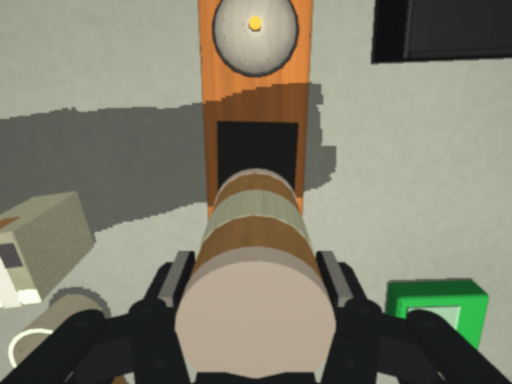

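The mat's far edge and both sides show at (218,122)–(298,123) under the tube. I'll cast the edges onto z = 16 mm.

```bash
cat >> h.py <<'E'
def cast(c,uv,z):
    f=192/np.tan(np.radians(c['vfov'])/2);uv=np.atleast_2d(np.array(uv,float))
    d=np.c_[(uv[:,0]-c['cx'])/f,(uv[:,1]-c['cy'])/f,np.ones(len(uv))]@rot(c['attitude']).T
    o=np.array(c['origin']);return (o+d*((z-o[2])/d[:,2])[:,None])[:,:2]
E
python3 - <<'E'
from h import *
c=dict(np.load('w2.npz'));g=c['frame'].max(-1)
for v in (130,140,150,160,170,180):
    u=np.where(g[v,205:312]<50)[0]+205
    q=cast(c,[[u.min()-.5,v],[u.max()+.5,v]],.016);print(v,u.min(),u.max(),np.round(q*1000,1).tolist(),'mid x',q[:,0].mean().round(4))
for u in (235,258,280):
    v=np.where(g[105:170,u]<50)[0]+105; print(u,v.min(),np.round(cast(c,[[u,v.min()-.5]],.016)*1000,1))
E
```

```text
130 218 296 [[620.2, 205.8], [687.8, 203.2]] mid x 0.654
140 218 296 [[619.5, 197.3], [687.8, 194.6]] mid x 0.6536
150 218 295 [[618.9, 188.5], [686.9, 185.9]] mid x 0.6529
160 218 295 [[618.2, 179.6], [686.9, 177.0]] mid x 0.6525
170 218 294 [[617.5, 170.6], [686.0, 167.9]] mid x 0.6518
180 218 293 [[616.8, 161.3], [685.1, 158.7]] mid x 0.651
235 122 [[635.5 212.4]]
258 123 [[655.  210.8]]
280 123 [[673.7 210.1]]
```

```bash
python3 -m handwheel '{"deltas":[[-1,-0.065,0,0.5,0],[-1,0,0,0.5,0],[-1,0,0,0.4,0],[-1,0,0,0.25,0],[-1,0,0,0.13,0],[-1,0,0,0.06,0],[-1,0,0,0.04,0],[-1,0,0,0,0]]}'
```

```text
clock: 7.08
tcp_pos: [0.652, 0.1603, 0.1651]
orientation: [0.0, 0.721, 0.693, 0.0]
wrist_force: [-0.3, -0.5, -2.2]
finger_gap: 0.0551
grip_force: 53.5
```

```bash
python3 -m handwheel '{"deltas":[[-1,0,0,0.03,0],[-1,0,0,0.01,0],[-1,0,0,0,0],[-0.4,0,0,0,0],[0.2,0,0,0,0],[1,0,0,0,0],[1,0,0,0,0],[1,0,0,0,0],[1,0,0,-0.3,0],[1,0,0,-0.6,0],[1,0,0,-0.8,0],[1,0,0,-0.8,0],[1,0,0,-0.8,0],[1,0,0,-0.4,0],[1,0,0,0,0]]}'
python3 - <<'E'
from h import *
go(.461,.1215,.303,6.4)
c=cam('top','t2.png');P=pts(c);m=(abs(P[...,2]-.136)<.006);m[:,:165]=0;m[:100]=0;m[190:]=0;m[:,240:]=0
print(m.sum(),P[m].mean(0))
E
```

```text
clock: 8.95
tcp_pos: [0.6525, 0.1604, 0.3137]
orientation: [0.001, 0.721, 0.693, 0.002]
wrist_force: [0.2, 0.4, 1.1]
finger_gap: 0.0854
grip_force: 0.0
t 8.95 tcp [0.6525 0.1604 0.3137] x [0.039 0.999 0.001] y [ 0.999 -0.039  0.004] z [ 0.004  0.001 -1.   ] gap 0.08542727229784272 F [0.2 0.4 1.1] q [0.12 0.51 0.36 1.42 0.   1.73]
yaw -2.23 roll -0.863 x y z [-0.432 -4.866  0.267]
281 [0.65131353 0.15181062 0.13548484]
```

View pics/t2.png

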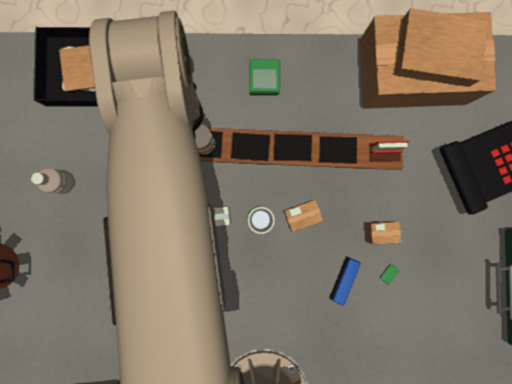

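The arm hides most of the view, but the tube is standing at (203,138). Next is the slim carton.

```bash
python3 -m handwheel '{"deltas":[[1,0,0,0,-0.43],[1,0,0,0,-0.43],[1,-0.05,-0.61,0,0],[1,-0.05,-0.61,0,0],[1,-0.05,-0.61,0,0],[1,-0.05,-0.61,0,0],[1,-0.05,-0.61,0,0],[1,-0.05,-0.61,0,0],[1,-0.05,-0.61,0,0],[1,-0.07,-0.6,0,0],[1,0,0,0,0],[1,0,0,0,0]]}'
cat >> h.py <<'E'
def rect(c,zt,near,rad=.07,tol=.006):
    P=pts(c);m=(abs(P[...,2]-zt)<tol)&(np.hypot(P[...,0]-near[0],P[...,1]-near[1])<rad)
    cn=max(cv2.findContours(m.astype(np.uint8),0,2)[0],key=cv2.contourArea)[:,0]
    r=cv2.minAreaRect((cast(c,cn,zt)*1000).astype(np.float32));b=cv2.boxPoints(r)
    l=max([b[1]-b[0],b[2]-b[1]],key=np.linalg.norm)
    print('centre',np.round(r[0],1),'size',np.round(r[1],1),'long deg',round(np.degrees(np.arctan2(l[1],l[0]))%180,1))
E
python3 - <<'E'
from h import *
go(.461,.1215,.110,6.4)
c=cam('wrist');rect(c,.092,(.461,.1215)); np.savez('w3.npz',**c)
E
```

```text
clock: 10.5
tcp_pos: [0.4605, 0.122, 0.3107]
orientation: [0.0, 0.667, 0.745, 0.0]
wrist_force: [-0.1, 0.2, -0.1]
finger_gap: 0.0856
grip_force: 0.0
t 10.5 tcp [0.4605 0.122  0.3107] x [-0.111  0.994  0.   ] y [0.994 0.111 0.   ] z [ 0.  0. -1.] gap 0.08556459282641825 F [-0.1  0.2 -0.1] q [ 0.09  0.12 -0.18  1.27  0.    1.55]
yaw 6.37 roll -0.003 x y z [-0.015  0.012  5.018]
centre [460.1 119.6] size [43.8 61.7] long deg 95.9
```

```bash
python3 -m handwheel '{"deltas":[[1,-0.04,0,0.7,0],[1,0,0,0.8,0],[1,0,0,0.8,0],[1,0,0,0.8,0],[1,0,0,0.8,0],[1,0,0,0.7,0],[1,0,0,0.4,0],[0,0,0,0,0],[-0.5,0,0,0,0],[-1,0,0,0,0],[-1,0,0,0,0],[-1,0,0,0,0],[-1,0,0,0,0],[-1,0,0,-0.3,0],[-1,0,0,-0.6,0],[-1,0,0,-0.8,0],[-1,0,0,-0.8,0],[-1,0,0,-0.5,0],[-1,0,0,0,0]]}'
python3 - <<'E'
from h import *
go(.6473,.0384,.2357,-2.4)
E
```

```text
clock: 12.92
tcp_pos: [0.4607, 0.1205, 0.2326]
orientation: [0.001, 0.667, 0.745, 0.001]
wrist_force: [0.3, 0.9, -3.2]
finger_gap: 0.0437
grip_force: 44.0
t 12.93 tcp [0.4607 0.1205 0.2326] x [-0.111  0.994  0.   ] y [0.994 0.111 0.003] z [ 0.003  0.    -1.   ] gap 0.04365963984662313 F [ 0.3  0.9 -3.2] q [ 0.09  0.16 -0.33  1.08  0.    1.55]
yaw 6.38 roll 0.878 x y z [-1.855  4.746 -0.078]
```

```bash
python3 -m handwheel '{"deltas":[[-1,0,0,0,0.44],[-1,0,0,0,0.44],[-1,-0.16,0.4,0,0],[-1,-0.25,0.63,0,0],[-1,-0.25,0.64,0,0],[-1,-0.25,0.64,0,0],[-1,-0.25,0.64,0,0],[-1,-0.25,0.64,0,0],[-1,-0.25,0.64,0,0],[-1,-0.19,0.51,0,0],[-1,0,0,0,0],[-1,0,0,0,0],[-1,0,0,0,0]]}'
python3 - <<'E'
from h import *
go(.6473,.0384,.1267,-2.4)
c=cam('wrist','w4.png');np.savez('w4.npz',**c)
E
```

```text
clock: 14.55
tcp_pos: [0.6458, 0.0387, 0.2309]
orientation: [-0.0, 0.722, 0.692, -0.0]
wrist_force: [0.6, 0.1, -1.9]
finger_gap: 0.0437
grip_force: 44.3
t 14.55 tcp [0.6458 0.0387 0.2309] x [0.042 0.999 0.   ] y [ 0.999 -0.042 -0.001] z [-0.001  0.    -1.   ] gap 0.04366475741547203 F [ 0.6  0.1 -1.9] q [-0.06  0.48  0.12  1.21  0.    1.55]
yaw -2.39 roll 0.001 x y z [-0.005  0.037  2.604]
```

View pics/w4.png

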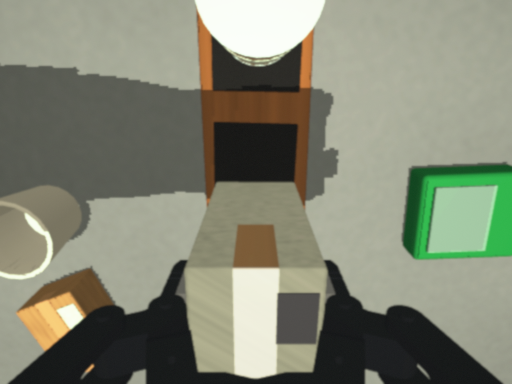

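The tube (top centre) stands on mat 1. Mat 2's far edge is at (215..296,123), with the slim carton held over it.

```bash
cat >> h.py <<'E'
def mat(c,v0=115,v1=178):
    g=c['frame'].max(-1);R_=[];L=[];F=[]
    for v in range(v0+14,v1,4):
        u=np.where(g[v,208:308]<55)[0]+208
        q=cast(c,[[u.min()-.5,v],[u.max()+.5,v]],.016);L.append(q[0]);R_.append(q[1])
    for u in range(228,290,6):
        F.append(cast(c,[[u,np.where(g[v0:v1,u]<55)[0].min()+v0-.5]],.016)[0])
    L,R_,F=map(np.array,(L,R_,F));m=(L+R_)/2
    k=np.polyfit(m[:,1],m[:,0],1);kf=np.polyfit(F[:,0],F[:,1],1)
    print('width',np.round((R_-L)[:,0].mean(),4),'side angle',np.degrees(np.arctan(k[0])),'end angle',np.degrees(np.arctan(kf[0])))
    a=np.arctan((k[0]-kf[0])/2);y=(k[1]*kf[0]+kf[1])/(1-k[0]*kf[0]);x=k[0]*y+k[1]
    print('centre',np.round([x-.05*np.sin(a),y-.05*np.cos(a)],4),'yaw',-np.degrees(a))
E
python3 - <<'E'
from h import *
mat(dict(np.load('w4.npz')))
mat(dict(np.load('w2.npz')))
E
```

```text
width 0.0687 side angle 3.5447414577884047 end angle -3.708239483171935
centre [0.6441 0.037 ] yaw -3.6264978629130646
width 0.0685 side angle 3.90239372353521 end angle -3.4081404516294205
centre [0.6516 0.1615] yaw -3.6553351814657846
```

```bash
python3 -m handwheel '{"deltas":[[-1,-0.035,-0.035,0.4,0.08],[-1,0,0,0.7,0],[-1,0,0,0.6,0],[-1,0,0,0.4,0],[-1,0,0,0.25,0],[-1,0,0,0.13,0],[-1,0,0,0.05,0],[-1,0,0,0.02,0],[-1,0,0,0,0],[-1,0,0,0,0]]}'
```

```text
clock: 15.85
tcp_pos: [0.6453, 0.0371, 0.1295]
orientation: [0.0, 0.727, 0.687, 0.0]
wrist_force: [0.7, -0.2, -3.0]
finger_gap: 0.0436
grip_force: 44.3
```

```bash
python3 -m handwheel '{"deltas":[[-1,0,0,0.03,0],[-1,0,0,0.02,0],[-1,0,0,0,0],[-0.4,0,0,0,0],[0.2,0,0,0,0],[1,0,0,0,0],[1,0,0,0,0],[1,0,0,0,0],[1,0,0,-0.3,0],[1,0,0,-0.6,0],[1,0,0,-0.8,0],[1,0,0,-0.8,0],[1,0,0,-0.8,0],[1,0,0,-0.6,0],[1,0,0,0,0]]}'
python3 - <<'E'
from h import *
go(.4215,-.3002,.26,4.1)
c=cam('wrist','w5.png');rect(c,.108,(.645,.037),.06)
E
```

```text
clock: 17.73
tcp_pos: [0.6462, 0.037, 0.2863]
orientation: [0.002, 0.727, 0.687, 0.002]
wrist_force: [0.4, -0.5, -0.2]
finger_gap: 0.0857
grip_force: 0.0
t 17.73 tcp [0.6462 0.037  0.2863] x [0.056 0.998 0.   ] y [ 0.998 -0.056  0.006] z [ 0.006 -0.    -1.   ] gap 0.08567069092040143 F [ 0.4 -0.5 -0.2] q [-0.07  0.46  0.22  1.32  0.    1.56]
yaw -3.23 roll -0.733 x y z [-8.007 -6.205  0.659]
centre [644.3  36.7] size [62.4 43.7] long deg 86.4
```

View pics/w5.png

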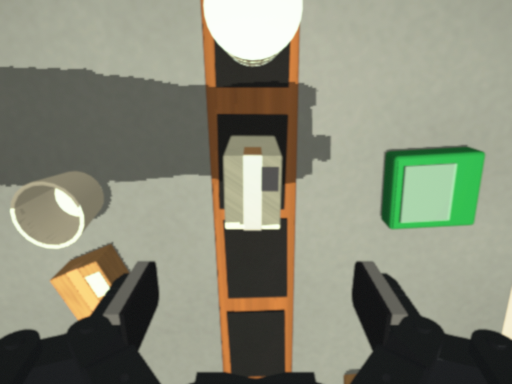

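The slim carton stands centred on mat 2 at (252,185). Now the mid carton.

```bash
python3 -m handwheel '{"deltas":[[1,0,0,0,-0.37],[1,-0.6,-0.47,0,-0.36],[1,-0.67,-0.52,0,0],[1,-0.67,-0.52,0,0],[1,-0.67,-0.52,0,0],[1,-0.67,-0.52,0,0],[1,-0.67,-0.52,0,0],[1,-0.67,-0.52,0,0],[1,-0.67,-0.52,0,0],[1,-0.67,-0.52,0,0],[1,-0.67,-0.52,0,0],[1,-0.67,-0.52,0,0],[1,-0.67,-0.52,0,0],[1,0,0,0,0],[1,0,0,0,0]]}'
python3 - <<'E'
from h import *
go(.4215,-.3002,.088,4.1)
c=cam('wrist');rect(c,.066,(.4215,-.3002))
E
```

```text
clock: 19.65
tcp_pos: [0.4189, -0.2969, 0.2821]
orientation: [-0.001, 0.682, 0.732, 0.0]
wrist_force: [0.2, 0.1, 0.5]
finger_gap: 0.0854
grip_force: 0.0
t 19.65 tcp [ 0.4189 -0.2969  0.2821] x [-0.071  0.997  0.002] y [ 0.998  0.071 -0.001] z [-0.001  0.002 -1.   ] gap 0.08535274056472407 F [0.2 0.1 0.5] q [-0.77  0.2  -0.15  1.22  0.    0.73]
yaw 4.05 roll -0.005 x y z [-0.088  0.06   4.853]
centre [ 419.7 -303.6] size [51.8 73.8] long deg 93.7
```

```bash
python3 -m handwheel '{"deltas":[[1,-0.14,0.03,0.7,-0.04],[1,0,0,0.8,0],[1,0,0,0.8,0],[1,0,0,0.8,0],[1,0,0,0.8,0],[1,0,0,0.6,0],[1,0,0,0.35,0],[0,0,0,0,0],[-0.5,0,0,0,0],[-1,0,0,0,0],[-1,0,0,0,0],[-1,0,0,0,0],[-1,0,0,-0.3,0],[-1,0,0,-0.6,0],[-1,0,0,-0.8,0],[-1,0,0,-0.8,0],[-1,0,0,-0.7,0],[-1,0,0,0,0]]}'
python3 - <<'E'
from h import *
go(.6425,-.0735,.21,-3)
E
```

```text
clock: 21.95
tcp_pos: [0.4215, -0.3037, 0.2192]
orientation: [0.002, 0.679, 0.734, -0.0]
wrist_force: [-0.0, 0.0, -3.1]
finger_gap: 0.0517
grip_force: 53.5
t 21.95 tcp [ 0.4215 -0.3037  0.2192] x [-0.078  0.997 -0.003] y [0.997 0.078 0.003] z [ 0.003 -0.003 -1.   ] gap 0.05165251967915654 F [-0.   0.  -3.1] q [-0.78  0.25 -0.26  1.06 -0.    0.71]
yaw 4.47 roll 0.747 x y z [6.037 5.216 0.23 ]
```

```bash
python3 -m handwheel '{"deltas":[[-1,0,0,0,0.37],[-1,0.3,0.26,0,0.37],[-1,0.55,0.47,0,0],[-1,0.6,0.52,0,0],[-1,0.6,0.52,0,0],[-1,0.6,0.52,0,0],[-1,0.6,0.52,0,0],[-1,0.6,0.52,0,0],[-1,0.6,0.52,0,0],[-1,0.6,0.52,0,0],[-1,0.6,0.52,0,0],[-1,0.4,0.35,0,0],[-1,0.2,0.16,0,0],[-1,0,0,0,0],[-1,0,0,0,0],[-1,0,0,0,0]]}'
python3 - <<'E'
from h import *
go(.6425,-.0735,.105,-3)
c=cam('wrist','w6.png');np.savez('w6.npz',**c)
mat(c)
E
```

```text
clock: 23.95
tcp_pos: [0.648, -0.0643, 0.2171]
orientation: [-0.0, 0.725, 0.688, -0.0]
wrist_force: [-0.4, 0.4, -2.7]
finger_gap: 0.0513
grip_force: 53.4
t 23.95 tcp [ 0.648  -0.0643  0.2171] x [ 0.052  0.999 -0.   ] y [ 0.999 -0.052 -0.   ] z [-0. -0. -1.] gap 0.05134658810104908 F [-0.4  0.4 -2.7] q [-0.22  0.5   0.11  1.18 -0.    1.4 ]
yaw -2.99 roll 0.001 x y z [-0.237 -0.125  2.803]Traceback (most recent call last):
  File "<stdin>", line 4, in <module>
  File "h.py", line 41, in mat
    q=cast(c,[[u.min()-.5,v],[u.max()+.5,v]],.016);L.append(q[0]);R_.append(q[1])
               ~~~~~^^
    return umr_minimum(a, axis, None, out, keepdims, initial, where)
ValueError: zero-size array to reduction operation minimum which has no identity
```

View pics/w6.png

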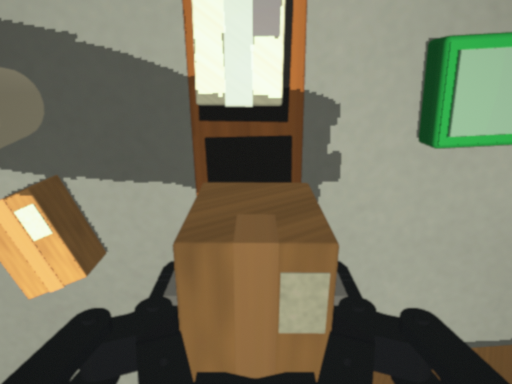

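Mat 3 shows at (205..292, 137..182), with the mid carton held in front of it. I'll measure with a narrower row window.

```bash
sed -i 's/g\[v,208:308\]<55)\[0\]+208/g[v,200:308]<55)[0]+200/;s/v0+14,v1,4/v0+14,v1,3/' h.py; python3 - <<'E'
from h import *
c=dict(np.load('w6.npz'))
mat(c,128,180)
mat(dict(np.load('w4.npz')))
E
```

```text
width 0.069 side angle 2.002707379201059 end angle -1.818956441865068
centre [ 0.6422 -0.0747] yaw -1.910836825698674
width 0.0688 side angle 3.5424683927065104 end angle -3.708239483171935
centre [0.6442 0.037 ] yaw -3.6253615349629
```

```bash
python3 -m handwheel '{"deltas":[[-1,-0.27,-0.13,0.4,-0.08],[-1,0,0,0.7,0],[-1,0,0,0.7,0],[-1,0,0,0.45,0],[-1,0,0,0.3,0],[-1,0,0,0.13,0],[-1,0,0,0.05,0],[-1,0,0,0.02,0],[-1,0,0,0,0],[-1,0,0,0,0]]}'
```

```text
clock: 25.25
tcp_pos: [0.643, -0.0741, 0.1076]
orientation: [0.0, 0.72, 0.694, 0.0]
wrist_force: [-0.8, 0.2, -2.6]
finger_gap: 0.0518
grip_force: 53.4
```

```bash
python3 -m handwheel '{"deltas":[[-1,-0.01,-0.01,0.03,0],[-1,0,0,0.02,0],[-1,0,0,0,0],[-0.4,0,0,0,0],[0.2,0,0,0,0],[1,0,0,0,0],[1,0,0,0,0],[1,0,0,0,0],[1,0,0,-0.3,0],[1,0,0,-0.6,0],[1,0,0,-0.8,0],[1,0,0,-0.8,0],[1,0,0,-0.8,0],[1,0,0,-0.8,0],[1,0,0,0,0]]}'
python3 - <<'E'
from h import *
go(.4636,-.0977,.26,19.8)
c=cam('wrist');rect(c,.082,(.6425,-.0745),.06)
E
```

```text
clock: 27.12
tcp_pos: [0.6438, -0.0748, 0.2733]
orientation: [0.003, 0.72, 0.694, 0.002]
wrist_force: [-1.0, -0.6, -0.4]
finger_gap: 0.0852
grip_force: 0.0
t 27.12 tcp [ 0.6438 -0.0748  0.2733] x [ 0.037  0.999 -0.001] y [ 0.999 -0.037  0.007] z [ 0.007 -0.002 -1.   ] gap 0.08523978948675213 F [-1.  -0.6 -0.4] q [-0.24  0.46  0.19  1.29  0.    1.37]
yaw -2.13 roll -2.193 x y z [ 0.987 -4.431  0.332]
centre [641.7 -75. ] size [73.5 51.7] long deg 87.5
```

Mid carton is placed to within 1 mm. Now the flat carton.

```bash
python3 -m handwheel '{"deltas":[[1,0,0,0,-0.73],[1,0,0,0,-0.73],[1,0,0,0,-0.73],[1,0.12,-0.55,0,0],[1,0.12,-0.55,0,0],[1,0.12,-0.55,0,0],[1,0.12,-0.55,0,0],[1,0.12,-0.55,0,0],[1,0.12,-0.55,0,0],[1,0.12,-0.55,0,0],[1,0.13,-0.55,0,0],[1,0,0,0,0],[1,0,0,0,0]]}'
python3 - <<'E'
from h import *
go(.4636,-.0977,.079,19.8)
c=cam('wrist');rect(c,.042,(.4636,-.0977))
E
```

```text
clock: 28.8
tcp_pos: [0.4639, -0.0975, 0.2687]
orientation: [-0.0, 0.575, 0.818, 0.0]
wrist_force: [0.4, -1.1, 0.5]
finger_gap: 0.0854
grip_force: 0.0
t 28.8 tcp [ 0.4639 -0.0975  0.2687] x [-0.338  0.941  0.   ] y [0.941 0.338 0.   ] z [-0.  0. -1.] gap 0.0853637532646939 F [ 0.4 -1.1  0.5] q [-0.38  0.13 -0.27  1.17  0.    0.85]
yaw 19.76 roll -0.004 x y z [-3.000e-03 -8.000e-03  4.742e+00]
centre [ 462.1 -100.1] size [57.7 85.4] long deg 109.8
```

```bash
python3 -m handwheel '{"deltas":[[1,-0.03,-0.045,0.7,0],[1,0,0,0.8,0],[1,0,0,0.8,0],[1,0,0,0.8,0],[1,0,0,0.8,0],[1,0,0,0.5,0],[1,0,0,0.32,0],[0,0,0,0,0],[-0.5,0,0,0,0],[-1,0,0,0,0],[-1,0,0,0,0],[-1,0,0,0,0],[-1,0,0,-0.3,0],[-1,0,0,-0.6,0],[-1,0,0,-0.8,0],[-1,0,0,-0.8,0],[-1,0,0,-0.7,0],[-1,0,0,0,0]]}'
python3 - <<'E'
from h import *
go(.637,-.1926,.2,-2)
E
```

```text
clock: 31.1
tcp_pos: [0.4636, -0.0997, 0.2107]
orientation: [0.002, 0.575, 0.818, 0.001]
wrist_force: [-0.6, -0.4, -3.6]
finger_gap: 0.0575
grip_force: 54.7
t 31.1 tcp [ 0.4636 -0.0997  0.2107] x [-0.338  0.941 -0.003] y [0.941 0.338 0.004] z [ 0.005 -0.002 -1.   ] gap 0.05746791526408902 F [-0.6 -0.4 -3.6] q [-0.38  0.17 -0.38  1.02  0.    0.84]
yaw 19.77 roll 2.177 x y z [-2.169  4.414  0.267]
```

```bash
python3 -m handwheel '{"deltas":[[-1,0,0,0,0.5],[-1,0,0,0,0.6],[-1,0,0,0,0.6],[-1,0,0,0,0.48],[-1,-0.2,0.4,0,0],[-1,-0.3,0.6,0,0],[-1,-0.3,0.62,0,0],[-1,-0.3,0.62,0,0],[-1,-0.3,0.62,0,0],[-1,-0.3,0.62,0,0],[-1,-0.3,0.6,0,0],[-1,-0.17,0.38,0,0],[-1,0,0,0,0],[-1,0,0,0,0],[-1,0,0,0,0]]}'
python3 - <<'E'
from h import *
go(.637,-.1926,.097,-2)
c=cam('wrist','w7.png');np.savez('w7.npz',**c)
E
```

```text
clock: 32.98
tcp_pos: [0.6367, -0.1918, 0.2079]
orientation: [-0.001, 0.719, 0.695, -0.0]
wrist_force: [0.3, 0.6, -2.6]
finger_gap: 0.0576
grip_force: 54.5
t 32.98 tcp [ 0.6367 -0.1918  0.2079] x [0.035 0.999 0.001] y [ 0.999 -0.035 -0.001] z [-0.001  0.001 -1.   ] gap 0.05757646634040597 F [ 0.3  0.6 -2.6] q [-0.41  0.53  0.13  1.18  0.    1.19]
yaw -2.01 roll -0.001 x y z [-0.021  0.008  2.773]
```

View pics/w7.png

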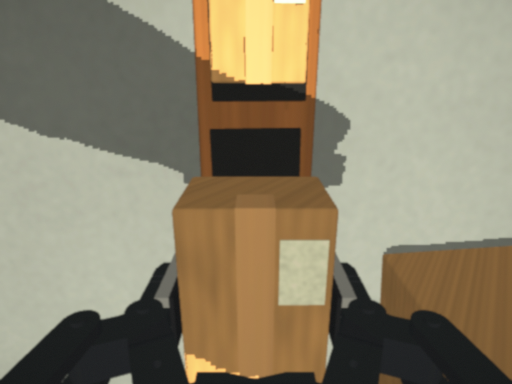

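Mat 4 shows at (210..300, 129..176) in front of the held flat carton, and the mid carton is on mat 3 above it.

```bash
python3 - <<'E'
from h import *
mat(dict(np.load('w7.npz')),120,173)
E
```

```text
width 0.0683 side angle 1.5364449603247685 end angle -2.053687570015514
centre [ 0.6361 -0.1949] yaw -1.7951028509101765
```

```bash
python3 -m handwheel '{"deltas":[[-1,-0.07,-0.01,0.4,0],[-1,0,0,0.7,0],[-1,0,0,0.7,0],[-1,0,0,0.45,0],[-1,0,0,0.25,0],[-1,0,0,0.15,0],[-1,0,0,0.05,0],[-1,0,0,0.02,0],[-1,0,0,0,0],[-1,0,0,0,0]]}'
```

```text
clock: 34.28
tcp_pos: [0.6372, -0.1951, 0.1]
orientation: [0.0, 0.719, 0.694, 0.0]
wrist_force: [-0.4, 0.3, -2.1]
finger_gap: 0.0572
grip_force: 54.6
```

```bash
python3 -m handwheel '{"deltas":[[-1,0,-0.02,0.04,0],[-1,0,0,0.025,0],[-1,0,0,0,0],[-0.4,0,0,0,0],[0.2,0,0,0,0],[1,0,0,0,0],[1,0,0,0,0],[1,0,0,0,0],[1,0,0,-0.3,0],[1,0,0,-0.6,0],[1,0,0,-0.8,0],[1,0,0,-0.8,0],[1,0,0,-0.8,0],[1,0,0,-0.8,0],[1,0,0,0,0]]}'
python3 - <<'E'
from h import *
c=cam('wrist');rect(c,.058,(.6365,-.1945),.06);go(.45,-.2,.3,-2)
E
```

```text
clock: 36.15
tcp_pos: [0.6376, -0.1956, 0.2653]
orientation: [0.003, 0.719, 0.694, 0.001]
wrist_force: [-0.1, 0.7, -0.0]
finger_gap: 0.0852
grip_force: 0.0
centre [ 635.2 -195.8] size [84.9 57.7] long deg 88.0
t 36.2 tcp [ 0.6368 -0.1953  0.2631] x [ 0.035  0.999 -0.001] y [ 0.999 -0.035  0.004] z [ 0.004 -0.002 -1.   ] gap 0.08546015752249411 F [-0.3 -0.5  0.3] q [-0.42  0.5   0.23  1.3   0.    1.19]
yaw -2.03 roll -0.003 x y z [-0.28  -4.664 -0.923]
```

Back off to the near right and check from the top.

```bash
python3 -m handwheel '{"deltas":[[1,0,-0.4,-0.3,0],[1,-0.4,-0.6,-0.3,0],[1,-0.6,-0.6,0,0],[1,-0.6,-0.6,0,0],[1,-0.6,-0.6,0,0],[1,-0.6,-0.6,0,0],[1,-0.6,-0.6,0,0],[1,-0.6,-0.4,0,0],[1,-0.6,0,0,0],[1,-0.4,0,0,0],[1,0,0,0,0],[1,0,0,0,0]]}'
python3 - <<'E'
from h import *
c=cam('top','t9.png')
for z,n in((.136,(.651,.161)),(.108,(.644,.037)),(.082,(.642,-.075)),(.058,(.636,-.195)),(.06,(.452,.013))):
    try: rect(c,z,n,.06,.008)
    except Exception as e: print(e)
E
```

```text
clock: 37.7
tcp_pos: [0.4532, -0.3878, 0.2846]
orientation: [-0.001, 0.719, 0.695, 0.0]
wrist_force: [-0.4, 1.1, -0.7]
finger_gap: 0.0856
grip_force: 0.0
centre [652.8 159.9] size [54.7 54.2] long deg 0.4
centre [644.5  38.3] size [43.9 58.2] long deg 90.2
centre [642.6 -72.2] size [72.1 52.5] long deg 89.8
centre [ 636.2 -191.5] size [84.  58.6] long deg 89.5
centre [452.4  12.8] size [65.1 65.3] long deg 90.1
```

View pics/t9.png

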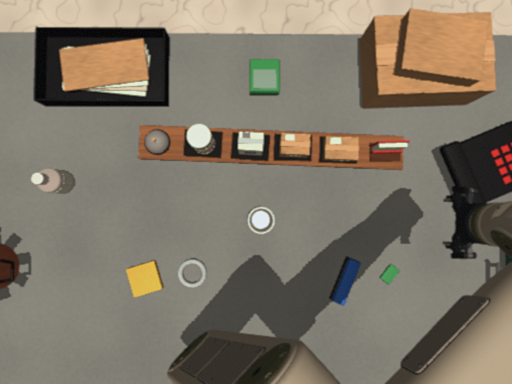

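The top view shows all four parcels upright on their mats at (199,138), (251,142), (295,146) and (341,149). All are within 3 mm of centre, and the cup hasn't moved from (261,220).

```bash
python3 -c "
from workcell import hand_in
print(hand_in())"
```

```text
the job is handed in; nothing more can be done
None
```

The job is handed in at about 38 s: from the bell outward the mats hold the tube, slim, mid and flat cartons, all upright, within about 3 mm of centre and with long sides along the row; the cup has not moved.

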